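Clear the window rail off the crate and pack the spray cans

ROBOT

A 6-joint arm with a two-finger parallel gripper is mounted at the origin on the work surface. World frame = base frame: x ahead of the robot, y to its left, z up, the work surface at z = 0. Lengths are in mm, angles in rad, forces in N, time in s.
With the tool pointing down it reaches from about 425 to 925 mm from the base axis. Payload 12.5 kg.
Tool frame: the origin (TCP) lies midway between the tips of the shut fingers; the grasp point (between the pads) lies 19 mm behind it; z points along the fingers, y is the line along which they close (so a half turn about z gives the same grasp; the last joint's range is limited). The gripper opens to 85 mm and grips with 20 to 120 N. Pads are 22 mm wide; open, the fingers measure 114 mm over their backs; the gripper's body (76 mm by 85 mm) begins 54 mm behind the grasp point. The pads swing forward as they close: fully open they stand 13 mm farther back than shut.
Start: joints at [-1.247, 0.491, 1.559, -0, 1.092, -0.106], TCP at [260.454, -568.162, 231.327] pointing down, gripper open.
Joint ranges: [-3.1, 3.1], [-0.84, 2.19], [0.05, 2.79], [-1.13, 4.28], [0.06, 2.93], [-2.69, 2.69]. Speed limits (rad/s): [2.22, 2.22, 2.79, 3.14, 3.14, 3.14].

INTERFACE

Orientations are given as a rotation vector (axis times angle).
In Python, from plant import arm, read_camera, camera_params, ticket gives the robot as it stands.
- The arm moves only by the shell command python3 -m inch 'ROWS'. ROWS is JSON, a list of rows, each a list of 7 numbers: the shift along the tool's x, y, z in m, then the turn, a rotation vector about the tool's x, y, z in rad, then the opening, from 0 (shut) to 1 (fully open). In form: [[x, y, z, ax, ay, az, grip], ...]. A call has 1 to 5 rows; each row shifts and turns the commanded pose from where the row before left it, along the tool's axes as they then stand; what a row does not reach is not made up. A row lasts 1/12 s, in which the tool goes at most 41.7 mm and 7.16 degrees, less where a joint would pass 70% of its speed; a pose out of reach is approached as far as the arm can. A call is refused whole if a number of a shift passes 0.0417 or a number of a turn 0.125, either way. A call with a gripper value outside its range is refused whole. The fingers move at their own pace and stop on an object; the grip force is fixed at half the most. Time passes only in rows, so rows that do not move let the fingers close. It gives the time, the measured TCP pose, the force, the opening and the grip force at its end, in the units of the state.
- arm.read_state(): the state, without advancing time (a new reading comes with each control period).
- read_camera(name): name is "side" or "top" or "wrist"; returns the picture (480x640x3 uint8, blue, green, red); there is no depth.
- camera_params(name): a dict with "K" (3x3 intrinsics, pixels), "world_from_camera" (4x4, takes a point from camera to world coordinates). Camera axes: x right, y down, z forward; pixel columns grow to the right and rows downward; lengths in mm; the calibration is good to about 2 mm. A picture is of the moment at which its call begins: read the wrist's pose just before it. camera_params takes no time and is no camera call; for the wrist camera it gives the pose at the moment of the call.
- ticket.hand_in(): hands the job in; it is judged then, once.
The state is a dict: "time_s": time; "joint_positions": joint angles; "joint_velocities": joint speeds; "joint_efforts": joint torques, N m; "tool_pos": TCP position; "orientation": TCP orientation; "ft_force": force on the tool from outside, world axes, zero at the start; "torque": the same for the moment, N m; "opening": finger opening in mm; "grasp_force": force on a finger pad.
Only numpy, scipy, OpenCV 4.12 (cv2) and the standard library are available. Lean on these libraries where they do the work, as an engineer would, in place of code of your own. Each camera call takes 0.05 s, during which the arm holds its last target. There are 200 camera calls.

TASK

First lift the steel window rail off the top of the blue divided crate and lay it flat in the shallow grey tray. Then put the three spray cans from the bench upright into the crate's three empty cells, one per cell, setting each down on the crate's floor gently rather than dropping it. Leave the can that is already packed in its cell, and do not disturb the squat tin, the tape roll or the screwdriver.

Things in the scene. Friction and masses are not known exactly. Their poses are not given: they have to be found in the camera images.
- crate: Blue plastic crate fixed to the bench, open on top, 172 x 172 mm outside, 75 mm high, divided by a cross into four cells 80 x 80 mm (walls and dividers 4 mm, about 75 mm high; cell centres 84 mm apart). Floor 4 mm thick. Origin: centre of its underside; x and y along its sides, z up; it may stand at any yaw.
- cell0 (a point): Centre of the floor of one of the crate's four cells, 4 mm above the crate's underside, at crate (+42, +42) mm. At the start the packed can stands in this cell.
- cell1 (a point): Centre of the floor of one of the crate's four cells, 4 mm above the crate's underside, at crate (-42, +42) mm. Free.
- cell2 (a point): Centre of the floor of one of the crate's four cells, 4 mm above the crate's underside, at crate (-42, -42) mm. Free, but the rail lies over it at the start.
- cell3 (a point): Centre of the floor of one of the crate's four cells, 4 mm above the crate's underside, at crate (+42, -42) mm. Free, but the rail lies over it at the start.
- tray: Shallow grey tray fixed to the bench, 270 (x) x 150 (y) x 25 mm high outside, walls 4 mm, floor 4 mm thick, empty. Origin: centre of its underside; x along its length, z up.
- rail: Window rail: flat steel strip 200 (x) x 40 (y) x 6 mm with 5 mm high side lips (look only) and, at its middle, an upstanding black plastic slider block to grip, fixed to the strip, 44 (x) x 30 (y) mm, its top 44 mm above the rail's underside. About 0.3 kg. Origin: centre of its underside; x along its length, z up. It starts lying across the crate's rim, over cells 2 and 3.
- can0: Spray can standing upright: bare aluminium body 52 mm in diameter and 125 mm high with a paper label, black cap 40 mm in diameter on top, 155 mm high in all, about 0.3 kg. Origin: centre of its underside; z up its axis. On the bench, to be packed.
- can1: Spray can standing upright: bare aluminium body 52 mm in diameter and 125 mm high with a paper label, black cap 40 mm in diameter on top, 155 mm high in all, about 0.3 kg. Origin: centre of its underside; z up its axis. On the bench, to be packed.
- can2: Spray can standing upright: bare aluminium body 52 mm in diameter and 125 mm high with a paper label, black cap 40 mm in diameter on top, 155 mm high in all, about 0.3 kg. Origin: centre of its underside; z up its axis. On the bench, to be packed.
- packed_can: Spray can standing upright: bare aluminium body 52 mm in diameter and 125 mm high with a paper label, black cap 40 mm in diameter on top, 155 mm high in all, about 0.3 kg. Origin: centre of its underside; z up its axis. Already in the crate, in cell 0; stays there.
- tin: Bystander among the cans: squat grease tin, 70 mm in diameter, 60 mm high, black lid. Origin: centre of its underside. Not to be packed or moved.
- tape: Bystander: roll of grey tape lying flat on the bench, 96 mm in diameter, 25 mm high. Origin: centre of its underside.
- screwdriver: Bystander: screwdriver lying on the bench beyond the crate. Not to be moved.
Mind the look-alikes: they are no part of the job. Leave any green look-alike of the rail alone.

How it is judged (in metres and radians):
On the way, in this order (a step that is already met when the one before it is completed fails the run):
1. the window rail is off the crate, lying flat in the tray and let go (x of rail in the frame of tray between -0.06 and 0.06 m and y of rail in the frame of tray between -0.06 and 0.06 m and z of rail in the frame of tray below 0.014 m and angle between rail's own z axis and vertical below 0.1 rad and contact force between the fingers and rail below 0.5 N), for 0.2 s.
2. a first can stands in a cell of the crate (((x of can0 in the frame of crate between -0.072 and 0.072 m and y of can0 in the frame of crate between -0.072 and 0.072 m and z of can0 in the frame of crate below 0.012 m and angle between can0's own z axis and vertical below 0.12 rad) or (x of can1 in the frame of crate between -0.072 and 0.072 m and y of can1 in the frame of crate between -0.072 and 0.072 m and z of can1 in the frame of crate below 0.012 m and angle between can1's own z axis and vertical below 0.12 rad) or (x of can2 in the frame of crate between -0.072 and 0.072 m and y of can2 in the frame of crate between -0.072 and 0.072 m and z of can2 in the frame of crate below 0.012 m and angle between can2's own z axis and vertical below 0.12 rad))), for 0.2 s.
3. two cans stand in cells of the crate ((((x of can0 in the frame of crate between -0.072 and 0.072 m and y of can0 in the frame of crate between -0.072 and 0.072 m and z of can0 in the frame of crate below 0.012 m and angle between can0's own z axis and vertical below 0.12 rad) and (x of can1 in the frame of crate between -0.072 and 0.072 m and y of can1 in the frame of crate between -0.072 and 0.072 m and z of can1 in the frame of crate below 0.012 m and angle between can1's own z axis and vertical below 0.12 rad)) or ((x of can0 in the frame of crate between -0.072 and 0.072 m and y of can0 in the frame of crate between -0.072 and 0.072 m and z of can0 in the frame of crate below 0.012 m and angle between can0's own z axis and vertical below 0.12 rad) and (x of can2 in the frame of crate between -0.072 and 0.072 m and y of can2 in the frame of crate between -0.072 and 0.072 m and z of can2 in the frame of crate below 0.012 m and angle between can2's own z axis and vertical below 0.12 rad)) or ((x of can1 in the frame of crate between -0.072 and 0.072 m and y of can1 in the frame of crate between -0.072 and 0.072 m and z of can1 in the frame of crate below 0.012 m and angle between can1's own z axis and vertical below 0.12 rad) and (x of can2 in the frame of crate between -0.072 and 0.072 m and y of can2 in the frame of crate between -0.072 and 0.072 m and z of can2 in the frame of crate below 0.012 m and angle between can2's own z axis and vertical below 0.12 rad)))), for 0.2 s.
4. all three cans stand in cells of the crate (x of can0 in the frame of crate between -0.072 and 0.072 m and y of can0 in the frame of crate between -0.072 and 0.072 m and z of each of can0, can1, can2 in the frame of crate below 0.012 m and angle between each of can0, can1, can2's own z axis and vertical below 0.12 rad and x of can1 in the frame of crate between -0.072 and 0.072 m and y of can1 in the frame of crate between -0.072 and 0.072 m and x of can2 in the frame of crate between -0.072 and 0.072 m and y of can2 in the frame of crate between -0.072 and 0.072 m), for 0.2 s.
At the end, for the whole second after the job is handed in: All three cans and the packed can stand on the crate floor, one per cell (origin under 12 mm above the crate underside, tilt under 0.12 rad), the packed can in its own cell; the rail lies flat in the tray (underside under 14 mm above the tray underside, tilt under 0.1 rad); all at rest (all of step 4 and x of packed_can in the frame of crate between -0.072 and 0.072 m and y of packed_can in the frame of crate between -0.072 and 0.072 m and z of packed_can in the frame of crate below 0.012 m and angle between packed_can's own z axis and vertical below 0.12 rad and x of rail in the frame of tray between -0.06 and 0.06 m and y of rail in the frame of tray between -0.06 and 0.06 m and z of rail in the frame of tray below 0.014 m and angle between rail's own z axis and vertical below 0.1 rad and x of packed_can in the frame of crate above 0 m and y of packed_can in the frame of crate above 0 m and linear speed of each of can0, can1, can2, packed_can, rail below 0.03 m/s); the robot touches nothing.
It fails at once if a can is dropped into the crate (let go and falling faster than 0.6 m/s with its foot below the crate's rim) ((x of can0 in the frame of crate between -0.08 and 0.08 m and y of can0 in the frame of crate between -0.08 and 0.08 m and z of can0 in the frame of crate below 0.06 m and linear speed of can0 above 0.6 m/s and contact force between the fingers and can0 below 0.5 N) or (x of can1 in the frame of crate between -0.08 and 0.08 m and y of can1 in the frame of crate between -0.08 and 0.08 m and z of can1 in the frame of crate below 0.06 m and linear speed of can1 above 0.6 m/s and contact force between the fingers and can1 below 0.5 N) or (x of can2 in the frame of crate between -0.08 and 0.08 m and y of can2 in the frame of crate between -0.08 and 0.08 m and z of can2 in the frame of crate below 0.06 m and linear speed of can2 above 0.6 m/s and contact force between the fingers and can2 below 0.5 N)).
It fails at once if the packed can is lifted out of its cell (z of packed_can in the frame of crate above 0.06 m).
It fails at once if the tin, the tape roll or the screwdriver is moved more than 30 mm (distance of any of tin, tape, screwdriver from where it was at the start of the episode above 0.03 m).
It also fails if it takes over 72 s, if anything falls off the work surface, if the arm or the gripper's body presses on something with over 40 N, if the wrist force passes 120 N, or if a joint passes its speed limit or range.

## Working session

There is one attempt and no reset: what is moved stays moved. The work goes in short steps, Python scripts to look and compute and a shell command to move; the robot and the scene stay as the last step left them, time stands still between calls to the robot, and variables do not carry over. Pictures are saved under pics/ and viewed, at most 10 in all, crops included, and the job is handed in when it is done.

```bash
mkdir -p pics; ls; python3 - <<'E'
from plant import arm, read_camera, camera_params
import cv2
for n in("top","side"):
    cv2.imwrite(f"pics/{n}0.png",read_camera(n)); p=camera_params(n); print(n,p["K"],p["world_from_camera"])
s=arm.read_state();print(s["time_s"],s["tool_pos"],s["orientation"],s["opening"])
E
```

```text
pics
top [[553.68225528   0.         313.68808187]
 [  0.         553.68225528 239.03456738]
 [  0.           0.           1.        ]] [[ 2.67690955e-02 -9.88750706e-01  1.47157933e-01  2.73398972e+02]
 [-9.99630741e-01 -2.71646875e-02 -6.78816269e-04  2.26375427e+01]
 [ 4.66867932e-03 -1.47085422e-01 -9.89112775e-01  1.45339986e+03]
 [ 0.00000000e+00  0.00000000e+00  0.00000000e+00  1.00000000e+00]]
side [[439.54331759   0.         314.81087239]
 [  0.         439.54331759 240.87401637]
 [  0.           0.           1.        ]] [[-8.24219442e-01 -3.91832337e-01  4.08815032e-01  5.18288944e+00]
 [-5.65864383e-01  5.42573579e-01 -6.20815119e-01  7.66818894e+02]
 [ 2.14432038e-02 -7.43021757e-01 -6.68923656e-01  8.85584327e+02]
 [ 0.00000000e+00  0.00000000e+00  0.00000000e+00  1.00000000e+00]]
0.1 [ 260.38868721 -567.94910614  230.75558619] [-3.06827695e+00 -6.69771844e-01  1.89172814e-04] 85.33507784037741
```

View pics/top0.png

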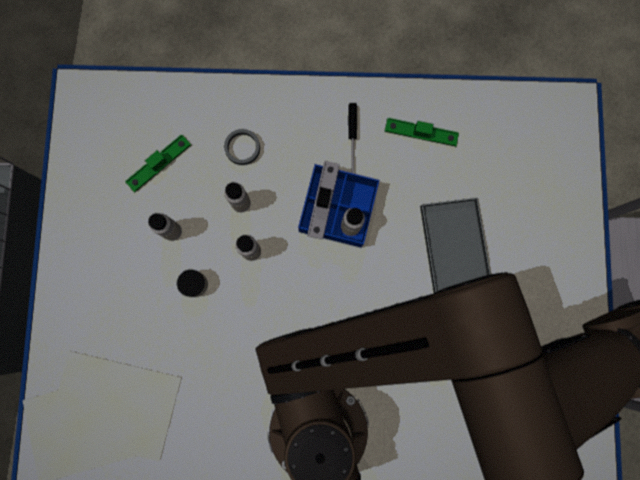

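View pics/side0.png

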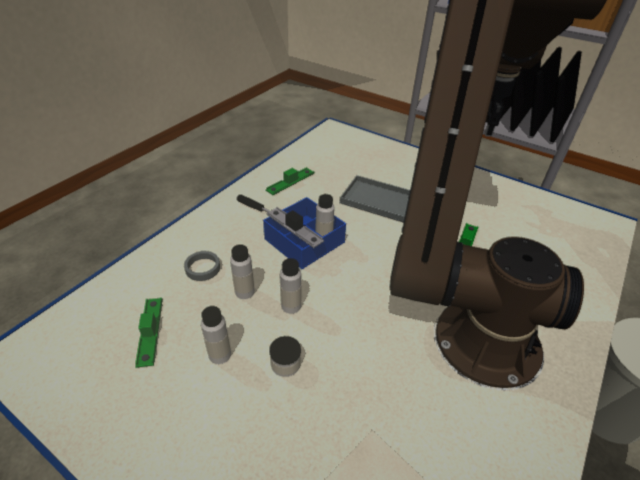

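The top view shows:
- can caps at about (234,189), (158,220) and (246,243)
- tin (190,283) and tape (243,147)
- crate around (340,205), packed cap (354,215), rail slider (325,198)
- tray from (421,205) down to about (490,290), partly hidden by the arm

The side view agrees with this. The green rails are look-alikes.

```bash
cat > h.py <<'E'
import numpy as np, cv2
from plant import arm, read_camera, camera_params
from scipy.spatial.transform import Rotation as R
def ray(n,uv,z,P=None):
    P=P or camera_params(n); W=P["world_from_camera"]
    d=W[:3,:3]@np.linalg.inv(P["K"])@np.array([uv[0],uv[1],1.]); o=W[:3,3]
    return (o+d*(z-o[2])/d[2])[:2]
def blobs(m,a=40):
    n,l,s,c=cv2.connectedComponentsWithStats(m.astype(np.uint8))
    return [(c[i].round(1),s[i,4],l==i) for i in range(1,n) if s[i,4]>a]
def st():
    s=arm.read_state(); r=R.from_rotvec(s["orientation"]).as_matrix()
    print("t",s["time_s"],"pos",np.round(s["tool_pos"],1),"toolx",np.round(r[:,0],3),"tooly",np.round(r[:,1],3),"zz",round(r[2,2],4),"q",np.round(s["joint_positions"],2)); return np.array(s["tool_pos"]),r
E
python3 - <<'E'
from h import *
im=cv2.imread("pics/top0.png"); P=camera_params("top"); f=lambda uv,z:ray("top",uv,z,P).round(0)
roi=np.zeros(im.shape[:2],bool); roi[90:300,100:400]=1
hsv=cv2.cvtColor(im,cv2.COLOR_BGR2HSV)
for c,a,_ in blobs((im.max(2)<45)&roi): print("dark",c,a,f(c,155),"z119",f(c,119),"z60",f(c,60))
b=(hsv[...,0]>100)&(hsv[...,0]<130)&(hsv[...,1]>150)&(im[...,0]>50)&roi
b[:150]=0
pts=np.argwhere(b)[:,::-1].astype(np.float32); rc=cv2.minAreaRect(pts)
bx=cv2.boxPoints(rc);print("crate",rc,[f(p,75) for p in bx])
sil=(hsv[...,1]<60)&(im.max(2)>80)&roi
x=np.zeros_like(roi);x[155:245,295:343]=1
# rail strip: greyish pixels within crate hull
hull=np.zeros(im.shape[:2],np.uint8);cv2.fillConvexPoly(hull,cv2.convexHull(pts.astype(np.int32)),1)
for c,a,m in blobs((hsv[...,1]<90)&(im.max(2)>60)&(hull>0)): print("rail?",c,a,cv2.minAreaRect(np.argwhere(m)[:,::-1].astype(np.float32)),f(c,81))
g=(abs(im.astype(int).mean(2)-110)<50)&(im.max(2)<150)
g[:190]=0;g[290:]=0;g[:,:410]=0;g[:,500:]=0
for c,a,m in blobs(g,300): 
    k=cv2.minAreaRect(np.argwhere(m)[:,::-1].astype(np.float32));print("tray",c,a,k,[f(p,25) for p in cv2.boxPoints(k)])
E
```

```text
dark [352.5 120.8] 281 [762. -65.] z119 [775. -68.] z60 [798. -72.]
dark [234.7 137. ] 48 [712. 221.] z119 [725. 226.] z60 [745. 235.]
dark [251.  158.8] 43 [659. 179.] z119 [669. 183.] z60 [687. 190.]
dark [160.1 164.5] 86 [638. 398.] z119 [648. 408.] z60 [665. 425.]
dark [355.6 179. ] 47 [616. -75.] z119 [625. -78.] z60 [641. -82.]
dark [233.7 190.6] 211 [579. 217.] z119 [587. 222.] z60 [601. 231.]
dark [323.5 197.4] 224 [568.   1.] z119 [576.   0.] z60 [590.  -1.]
dark [355.9 215.8] 242 [525. -77.] z119 [532. -80.] z60 [544. -85.]
dark [157.4 221.4] 226 [499. 395.] z119 [505. 405.] z60 [515. 422.]
dark [245.  243.4] 215 [452. 184.] z119 [457. 188.] z60 [465. 196.]
dark [191.3 282.9] 596 [355. 305.] z119 [357. 313.] z60 [361. 326.]
crate ((338.47784423828125, 205.1681365966797), (66.97594451904297, 68.57463073730469), 14.620875358581543) [array([501.,  63.]), array([675.,  24.]), array([ 635., -143.]), array([ 462., -101.])]
rail? [322.2 202. ] 794 ((322.554931640625, 200.89950561523438), (16.645429611206055, 68.72139739990234), 12.72435474395752) [573.   3.]
rail? [349.2 224.6] 222 ((350.26922607421875, 222.84613037109375), (21.91065788269043, 23.297409057617188), 33.6900634765625) [517. -67.]
tray [451.9 228.2] 3673 ((454.5, 239.49996948242188), (98.99998474121094, 88.99998474121094), 90.0) [array([ 624., -230.]), array([ 631., -465.]), array([ 369., -459.]), array([ 363., -230.])]
tray [454.8 243.2] 3942 ((454.55487060546875, 244.60691833496094), (83.02322387695312, 53.067962646484375), 81.25383758544922) [array([ 577., -261.]), array([ 603., -400.]), array([ 387., -429.]), array([ 363., -293.])]
```

```bash
python3 - <<'E'
import cv2
im=cv2.imread("pics/top0.png")[140:310,290:500]; cv2.imwrite("pics/crop0.png",cv2.resize(im,None,fx=3.5,fy=3.5,interpolation=cv2.INTER_CUBIC))
E
```

```text
(no output)
```

View pics/crop0.png

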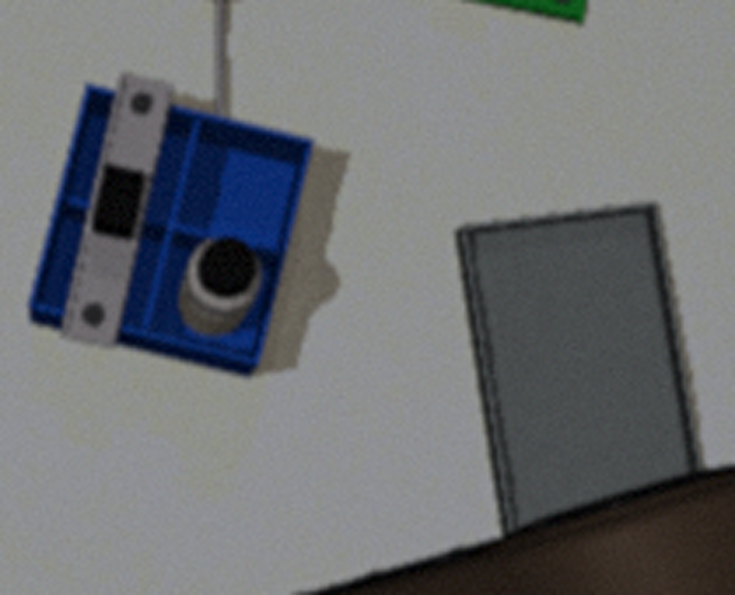

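The crop shows the crate's rim corners, the slider at full-image (323.5,197), and the tray's far end at (421.4,205.7) to (477,198.6), with its left edge running down through (435,293). I'll work out the poses and go.

```bash
cat >> h.py <<'E'
def go(target,psi=None):
    "print turn (deg, about tool z) to reach yaw psi (deg), then shift in tool axes (mm) after that turn"
    p,r=st(); now=np.degrees(np.arctan2(r[1,0],r[0,0]))
    if psi is None: psi=now
    turn=now-psi   # tool z is down
    r2=r@R.from_rotvec([0,0,np.radians(turn)]).as_matrix()
    d=r2.T@(np.array(target)-p)
    print("yaw",round(now,1),"turn rad",round(np.radians(turn),3),"shift m",(d/1000).round(4),"rows",round(np.linalg.norm(d)/41.7,1))
E
python3 - <<'E'
from h import *
P=camera_params("top"); f=lambda u,v,z:ray("top",(u,v),z,P)
A=f(421.4,205.7,25);B=f(477,198.6,25);C=f(435.1,292.9,25)
u=(C-A)/np.linalg.norm(C-A); print("tray",A,B,np.linalg.norm(B-A),u,"centre",(A+B)/2+135*u)
a=f(330.6,169.1,81);b=f(316.6,229.7,81);print("rail",a,b,(a+b)/2,np.linalg.norm(a-b),np.degrees(np.arctan2(*(a-b)[::-1])))
for p in [(315.1,164.3),(379.1,180.6),(361.4,247.1),(298.6,231.4)]:print("crate",f(*p,75))
go([570,5,231],77)
E
```

```text
tray [ 582.4497353 -259.5990119] [ 605.6619082  -406.53133045] 148.75453339678427 [-0.98852336 -0.15106807] centre [ 460.60516784 -353.45936084]
rail [659.30165068 -16.65219751] [501.48320502  15.01736827] [580.39242785  -0.81741462] 160.9646644054326 -11.346887680515495
crate [672.5708117   23.26142121]
crate [ 634.16477157 -141.55716129]
crate [461.28653025 -98.68898546]
crate [496.88648665  60.24724652]
t 0.1 pos [ 260.4 -567.9  230.8] toolx [0.909 0.417 0.   ] tooly [ 0.417 -0.909 -0.001] zz -1.0 q [-1.25  0.49  1.56 -0.    1.09 -0.11]
yaw 24.6 turn rad -0.914 shift m [6.279e-01 1.728e-01 2.000e-04] rows 15.6
```

```bash
python3 -m inch '[[0,0,0,0,0,-0.115,1],[0,0,0,0,0,-0.115,1],[0,0,0,0,0,-0.115,1],[0,0,0,0,0,-0.115,1]]' >/dev/null
python3 -m inch '[[0,0,0,0,0,-0.115,1],[0,0,0,0,0,-0.115,1],[0,0,0,0,0,-0.115,1],[0,0,0,0,0,-0.115,1]]'
python3 -m inch '[[0.039,0.011,0,0,0,0,1],[0.039,0.011,0,0,0,0,1],[0.039,0.011,0,0,0,0,1],[0.039,0.011,0,0,0,0,1]]' >/dev/null
python3 -m inch '[[0.039,0.011,0,0,0,0,1],[0.039,0.011,0,0,0,0,1],[0.039,0.011,0,0,0,0,1],[0.039,0.011,0,0,0,0,1]]' >/dev/null
python3 -m inch '[[0.039,0.011,0,0,0,0,1],[0.039,0.011,0,0,0,0,1],[0.039,0.011,0,0,0,0,1],[0.039,0.011,0,0,0,0,1]]' >/dev/null
python3 -m inch '[[0.039,0.011,0,0,0,0,1],[0.039,0.011,0,0,0,0,1],[0.039,0.011,0,0,0,0,1],[0.025,0.007,0,0,0,0,1],[0,0,0,0,0,0,1]]'
python3 - <<'E'
from h import *
st(); cv2.imwrite("pics/w1.png",read_camera("wrist"));print(camera_params("wrist")); cv2.imwrite("pics/top1.png",read_camera("top"))
E
```

```text
time_s: 0.77
tool_pos: [260.4, -568.0, 231.0]
orientation: [-2.447, -1.969, -0.0]
ft_force: [0.1, -0.8, -0.1]
opening: 85.4
grasp_force: 0.0
time_s: 2.18
tool_pos: [563.4, -6.8, 230.8]
orientation: [-2.449, -1.967, -0.001]
ft_force: [-0.4, -0.1, -0.4]
opening: 85.3
grasp_force: 0.0
t 2.1833 pos [563.4  -6.8 230.8] toolx [0.215 0.977 0.001] tooly [ 0.977 -0.215 -0.   ] zz -1.0 q [-0.13  0.4   1.71  0.    1.02  0.09]
{'K': array([[366.06319729,   0.        , 319.93677888],
       [  0.        , 366.06319729, 237.83958305],
       [  0.        ,   0.        ,   1.        ]]), 'world_from_camera': array([[ 9.76519484e-01, -2.03769918e-01, -6.99107869e-02,
         5.80248539e+02],
       [-2.15426867e-01, -9.25138043e-01, -3.12587373e-01,
         7.09901218e+01],
       [-9.81225167e-04,  3.20308322e-01, -9.47312840e-01,
         3.73676410e+02],
       [ 0.00000000e+00,  0.00000000e+00,  0.00000000e+00,
         1.00000000e+00]])}
```

View pics/w1.png

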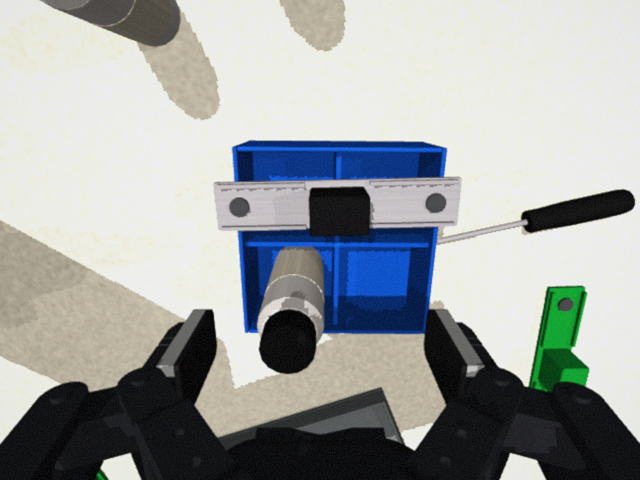

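The wrist view looks onto the crate: rail holes at (239,207) and (436,202), slider top around (340,209), divider cross at (337,243), and rim corners at (247,332), (435,332), (446,150) and (235,150).

```bash
python3 - <<'E'
from h import *
P=camera_params("wrist"); f=lambda u,v,z:ray("wrist",(u,v),z,P)
a=f(239,207,81);b=f(436,202,81);print("rail",a,b,(a+b)/2,np.linalg.norm(a-b),np.degrees(np.arctan2(*(b-a)[::-1])))
im=cv2.imread("pics/w1.png"); m=(im.max(2)<45);m[:180]=0;m[240:]=0;m[:,:300]=0;m[:,380:]=0
for c,a_,k in blobs(m,500):
    r=cv2.boundingRect(k.astype(np.uint8));print(c,a_,r,"top-face", f(r[0]+r[2]/2,r[1]+2,119),f(r[0],r[1]+2,119),f(r[0]+r[2],r[1]+2,119))
print("cross",f(337,243,75));print([f(*p,75).round(1) for p in[(247,332),(435,332),(446,150),(235,150)]])
im=cv2.imread("pics/top1.png"); cv2.imwrite("pics/crop1.png",cv2.resize(im[180:350,400:520],None,fx=3.5,fy=3.5,interpolation=cv2.INTER_CUBIC))
E
```

```text
rail [498.91794226  13.5404564 ] [657.24521282 -17.26989104] [578.08157754  -1.86471732] 161.29724769434807 -11.012079970882395
[339.  211.5] 2808 (309, 187, 61, 49) top-face [582.10810643  18.01376179] [561.18113041  22.65501306] [603.03073007  13.3734758 ]
cross [570.94708938 -36.70779017]
[array([ 470. , -105.6]), array([ 643.2, -143.9]), array([671.6,  21.5]), array([507.5,  57.9])]
```

View pics/crop1.png

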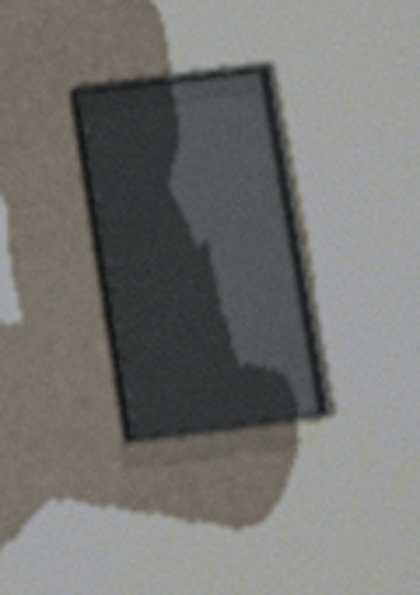

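Tray corners in the full image are about (420.9,205.1), (477.7,198.9), (494.3,298) and (436.3,305.7).

```bash
python3 - <<'E'
from h import *
P=camera_params("top"); q=np.array([ray("top",p,25,P) for p in[(420.9,205.1),(477.7,198.9),(494.3,298),(436.3,305.7)]])
print(q,q.mean(0),np.linalg.norm(q[1]-q[0]),np.linalg.norm(q[3]-q[0]),[np.degrees(np.arctan2(*(q[i]-q[j])[::-1])) for i,j in((0,3),(1,2))])
go([579,-1.4,86],78.8)
E
```

```text
[[ 584.02644565 -258.28396576]
 [ 604.90309089 -408.36800989]
 [ 345.42902679 -446.71107886]
 [ 321.73701691 -297.35144174]] [ 464.02389506 -352.67862407] 151.52905536150254 265.18297853436616 [np.float64(8.471805614298406), np.float64(8.405893628196043)]
t 2.2833 pos [561.9  -9.9 230.8] toolx [ 0.217  0.976 -0.   ] tooly [ 0.976 -0.217 -0.001] zz -1.0 q [-0.14  0.4   1.72 -0.    1.02  0.08]
yaw 77.5 turn rad -0.023 shift m [0.0117 0.0153 0.1448] rows 3.5
```

```bash
python3 -m inch '[[0.0117,0.0153,0.03,0,0,-0.023,1],[0,0,0.035,0,0,0,1],[0,0,0.035,0,0,0,1],[0,0,0.025,0,0,0,1],[0,0,0.02,0,0,0,1]]'
python3 -m inch '[[0,0,0,0,0,0,1],[0,0,0,0,0,0,0],[0,0,0,0,0,0,0],[0,0,0,0,0,0,0],[0,0,0,0,0,0,0]]'
python3 -m inch '[[0,0,0,0,0,0,0],[0,0,0,0,0,0,0],[0,0,0,0,0,0,0]]'; python3 -c "
from h import *
st()"
```

```text
time_s: 2.7
tool_pos: [578.2, -4.0, 84.0]
orientation: [-2.43, -1.988, 0.003]
ft_force: [0.5, 0.3, 0.3]
opening: 85.6
grasp_force: 0.0
time_s: 3.12
tool_pos: [580.0, -3.0, 88.1]
orientation: [2.429, 1.99, 0.002]
ft_force: [-1.7, -0.7, 3.9]
opening: 43.1
grasp_force: 60.1
time_s: 3.37
tool_pos: [580.0, -3.0, 88.1]
orientation: [2.428, 1.99, 0.002]
ft_force: [-1.0, -1.4, 6.4]
opening: 43.0
grasp_force: 60.7
t 3.3667 pos [580.   -3.   88.1] toolx [ 0.197  0.98  -0.   ] tooly [ 0.98  -0.197  0.003] zz -1.0 q [-0.12  0.61  1.81 -0.    0.73  0.08]
```

```bash
python3 -m inch '[[0,0,-0.02,0,0,0,0],[0,0,-0.03,0,0,0,0],[0,0,-0.03,0,0,-0.09,0],[0,0,-0.03,0,0,-0.09,0],[0,0,0,0,0,-0.09,0]]'
python3 -m inch '[[0,0,0,0,0,-0.075,0],[0,0,0,0,0,0,0]]'
python3 -c "
from h import *
go([464,-353,198],98.4)"
```

```text
time_s: 3.78
tool_pos: [581.3, -2.8, 202.8]
orientation: [2.13, 2.299, 0.008]
ft_force: [0.9, 0.5, -3.7]
opening: 43.1
grasp_force: 62.7
time_s: 3.95
tool_pos: [579.4, -2.6, 197.6]
orientation: [2.047, 2.381, 0.001]
ft_force: [0.5, -0.1, -3.3]
opening: 43.1
grasp_force: 62.5
t 3.95 pos [579.4  -2.6 197.6] toolx [-0.15   0.989 -0.001] tooly [0.989 0.15  0.002] zz -1.0 q [-0.12  0.46  1.71 -0.    0.96 -0.27]
yaw 98.6 turn rad 0.004 shift m [-0.3298 -0.1653 -0.0005] rows 8.8
```

```bash
python3 -m inch '[[-0.02,-0.01,0,0,0,0,0],[-0.036,-0.018,0,0,0,0,0],[-0.036,-0.018,0,0,0,0,0],[-0.036,-0.018,0,0,0,0,0],[-0.036,-0.018,0,0,0,0,0]]' >/dev/null
python3 -m inch '[[-0.036,-0.018,0,0,0,0,0],[-0.036,-0.018,0,0,0,0,0],[-0.036,-0.018,0,0,0,0,0],[-0.036,-0.018,0.02,0,0,0,0],[-0.022,-0.011,0.035,0,0,0,0]]'
python3 -m inch '[[0,0,0.035,0,0,0,0],[0,0,0.03,0,0,0,0],[0,0,0.02,0,0,0,0],[0,0,0.015,0,0,0,0],[0,0,0,0,0,0,0]]'
python3 -c "
from h import *
go([464,-353,17],98.4)"
```

```text
time_s: 4.78
tool_pos: [465.6, -354.1, 146.4]
orientation: [2.053, 2.368, -0.001]
ft_force: [0.9, -0.9, -3.3]
opening: 43.1
grasp_force: 62.6
time_s: 5.2
tool_pos: [464.5, -349.0, 40.9]
orientation: [-2.052, -2.372, -0.0]
ft_force: [0.4, -0.0, -3.1]
opening: 42.9
grasp_force: 62.2
t 5.2 pos [ 464.5 -349.    40.9] toolx [-0.144  0.99   0.004] tooly [ 0.99   0.144 -0.003] zz -1.0 q [-0.76  0.68  1.83 -0.    0.64 -0.9 ]
yaw 98.3 turn rad -0.002 shift m [-0.004  -0.001   0.0239] rows 0.6
```

```bash
python3 -m inch '[[-0.003,0,0.01,0,0,0,0],[0,0,0.008,0,0,0,0],[0,0,0.005,0,0,0,0],[0,0,0.002,0,0,0,0],[0,0,0,0,0,0,0]]'
python3 -m inch '[[0,0,0,0,0,0,1],[0,0,0,0,0,0,1],[0,0,0,0,0,0,1],[0,0,0,0,0,0,1],[0,0,-0.02,0,0,0,1]]'
python3 -m inch '[[0,0,-0.035,0,0,0,1],[0,0,-0.04,0,0,0,1],[0,0,-0.04,0,0,0,1],[0,0,-0.04,0,0,0,1],[0,0,-0.04,0,0,0,1]]'
python3 -c "
from h import *
cv2.imwrite('pics/w2.png',read_camera('wrist'));cv2.imwrite('pics/top2.png',read_camera('top'))
go([575,-20,231],98.4)"
```

```text
time_s: 5.62
tool_pos: [466.1, -352.8, 18.6]
orientation: [-2.052, -2.378, 0.0]
ft_force: [-0.0, -0.3, -3.7]
opening: 43.5
grasp_force: 62.4
time_s: 6.03
tool_pos: [465.2, -352.0, 36.6]
orientation: [-2.05, -2.375, -0.0]
ft_force: [-0.4, -0.2, -0.2]
opening: 85.5
grasp_force: 0.0
time_s: 6.45
tool_pos: [465.9, -352.5, 236.2]
orientation: [2.052, 2.378, -0.0]
ft_force: [0.5, -0.8, 0.2]
opening: 85.8
grasp_force: 0.0
t 6.55 pos [ 467.7 -354.1  240.4] toolx [-0.147  0.989 -0.009] tooly [0.989 0.147 0.007] zz -0.9999 q [-0.76  0.42  1.65 -0.    1.06 -0.91]
yaw 98.4 turn rad 0.001 shift m [0.3149 0.1549 0.0077] rows 8.4
```

View pics/w2.png

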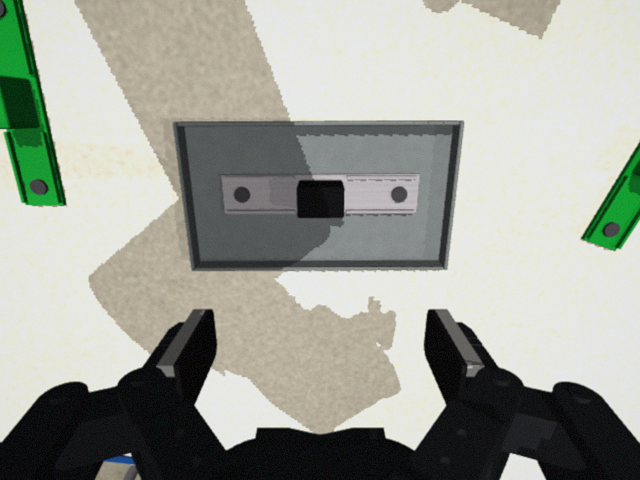

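The rail lies flat in the middle of the tray, slider at (320,198), tray corners (177,122) to (447,268). Next I'll measure the bare crate.

```bash
python3 -m inch '[[0.02,0.01,0,0,0,0.1,1],[0.037,0.0110,0,0,0,0.1,1],[0.038,0.007,0,0,0,0.1,1],[0.039,0.004,0,0,0,0.055,1],[0.039,0.004,0,0,0,0,1]]'
python3 -m inch '[[0.039,0.004,0,0,0,0,1],[0.039,0.004,0,0,0,0,1],[0.039,0.004,0,0,0,0,1],[0.03,0.003,0,0,0,0,1],[0.0,0,0,0,0,0,1]]'
python3 -c "
from h import *
st();cv2.imwrite('pics/w3.png',read_camera('wrist'));cv2.imwrite('pics/s3.png',read_camera('side'))
np.save('P3.npy',camera_params('wrist'),allow_pickle=True)"
```

```text
time_s: 6.97
tool_pos: [512.9, -179.5, 233.3]
orientation: [-2.444, -1.973, 0.0]
ft_force: [1.2, -0.2, -0.4]
opening: 85.2
grasp_force: 0.0
time_s: 7.38
tool_pos: [559.0, -36.0, 233.2]
orientation: [-2.436, -1.983, -0.001]
ft_force: [-0.4, 0.6, 0.7]
opening: 85.3
grasp_force: 0.0
t 7.3833 pos [559.  -36.  233.2] toolx [0.203 0.979 0.001] tooly [ 0.979 -0.203 -0.   ] zz -1.0 q [-0.18  0.4   1.72  0.    1.03  0.02]
```

View pics/w3.png

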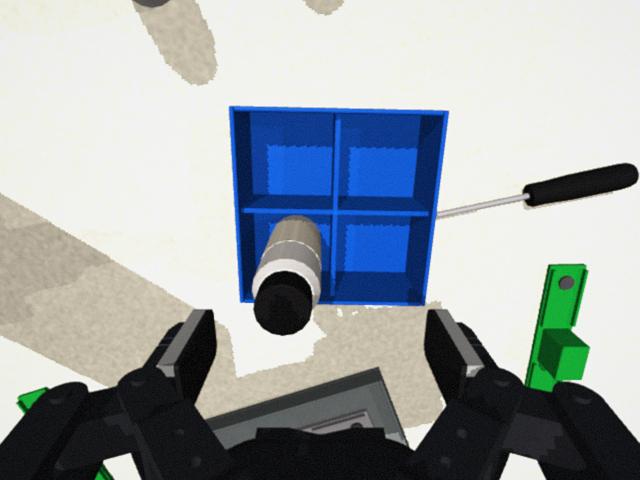

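The bare crate has rim corners (230,107), (448,111), (429,305) and (240,302), with the divider cross at (336,212) and the packed cap at (283,303).

```bash
python3 - <<'E'
from h import *
P=np.load('P3.npy',allow_pickle=True).item()
now=camera_params('wrist'); p,_=st(); print("saved - now cam",P["world_from_camera"][:3,3]-now["world_from_camera"][:3,3], "shift of tcp",p-np.array([559,-36,233.2]))
q=np.array([ray("wrist",u,75,P) for u in[(230,107),(448,111),(429,305),(240,302),(336,212)]])-(p-np.array([559,-36,233.2]))[:2]
c=q[:4].mean(0);print(q,"centre",c)
e=[q[1]-q[0],q[2]-q[3]];print([np.linalg.norm(x) for x in e],[np.degrees(np.arctan2(x[1],x[0])) for x in e],[np.linalg.norm(q[i]-q[j]) for i,j in((0,3),(1,2))])
cc=(c*.5+q[4]*.5)
for a in(-11.8,):
    ux=-np.array([np.cos(np.radians(a)),np.sin(np.radians(a))]);uy=np.array([-ux[1],ux[0]])
    for n,(i,j) in dict(c0=(42,42),c1=(-42,42),c2=(-42,-42),c3=(42,-42)).items(): print(n,(cc+i*ux+j*uy).round(1))
print("packed cap",ray("wrist",(283,303),155,P))
# side view caps for can triangulation
im=cv2.imread("pics/side0.png");m=im.max(2)<45;m[:220]=0;m[340:]=0;m[:,:190]=0;m[:,310:]=0
S=camera_params("side");f=lambda uv:ray("side",uv,140,S).round(1)
for b,a,_ in blobs(m,60):print("side",b,a,f(b))
go([569,190,231])
E
```

```text
t 7.4833 pos [558.2 -39.5 233.2] toolx [ 0.204  0.979 -0.   ] tooly [ 0.979 -0.204 -0.001] zz -1.0 q [-0.19  0.4   1.72 -0.    1.03  0.02]
saved - now cam [0. 0. 0.] shift of tcp [-0.8208436  -3.49897716 -0.03516162]
[[ 508.38841154   63.11447594]
 [ 673.43039945   25.76848689]
 [ 640.26128733 -140.62422394]
 [ 469.80498136 -102.04221271]
 [ 572.85631273  -35.96463818]] centre [572.97126992 -38.44586846]
[np.float64(169.21459946137787), np.float64(174.7682002940088)] [np.float64(-12.750264182028156), np.float64(-12.753736985931342)] [np.float64(169.6036936197132), np.float64(169.66650882034486)]
c0 [523.2 -69.7]
c1 [605.4 -86.9]
c2 [622.6  -4.7]
c3 [540.4  12.5]
packed cap [525.5146472  -73.45190722]
side [294.4 223.7] 125 [543.1  50.5]
side [239.7 252.9] 175 [585.1 218.8]
side [290.3 266.7] 203 [456.2 184.6]
side [213.  321.1] 76 [491.7 407. ]
t 7.4833 pos [558.2 -39.5 233.2] toolx [ 0.204  0.979 -0.   ] tooly [ 0.979 -0.204 -0.001] zz -1.0 q [-0.19  0.4   1.72 -0.    1.03  0.02]
yaw 78.2 turn rad 0.0 shift m [ 0.2269 -0.0363  0.0021] rows 5.5
```

```bash
python3 -m inch '[[0.0376,-0.0054,0,0,0,0,1],[0.0376,-0.0054,0,0,0,0,1],[0.0376,-0.0054,0,0,0,0,1],[0.0376,-0.0054,0,0,0,0,1],[0.0376,-0.0054,0,0,0,0,1]]' >/dev/null
python3 -m inch '[[0,0,0,0,0,0,1],[0,0,0,0,0,0,1]]'
python3 -c "
from h import *
st();P=camera_params('wrist');im=read_camera('wrist');cv2.imwrite('pics/w4.png',im)
m=im.max(2)<45;m[310:]=0
for c,a,k in blobs(m,300): print(c,a,cv2.boundingRect(k.astype(np.uint8)),ray('wrist',c,155,P),ray('wrist',c,140,P))"
```

```text
time_s: 8.07
tool_pos: [570.5, 149.4, 233.2]
orientation: [2.438, 1.981, -0.001]
ft_force: [0.2, 0.2, -0.6]
opening: 85.1
grasp_force: 0.0
t 8.0667 pos [570.5 149.4 233.2] toolx [ 0.205  0.979 -0.   ] tooly [ 0.979 -0.205 -0.   ] zz -1.0 q [ 0.14  0.44  1.65 -0.    1.06  0.35]
[26.3 45.9] 4603 (0, 0, 61, 90) [438.61961997 295.9621638 ] [428.52863176 300.48956075]
[506.3  53.5] 417 (472, 38, 53, 43) [692.95431084 239.00251545] [700.11694438 239.66586922]
[312.9 130.6] 3559 (280, 97, 67, 68) [581.35024351 221.11262866] [580.94185181 220.56236372]
[132.3 222.9] 3622 (96, 191, 74, 65) [458.3623905  189.81617505] [449.6107174 187.1428133]
```

View pics/w4.png

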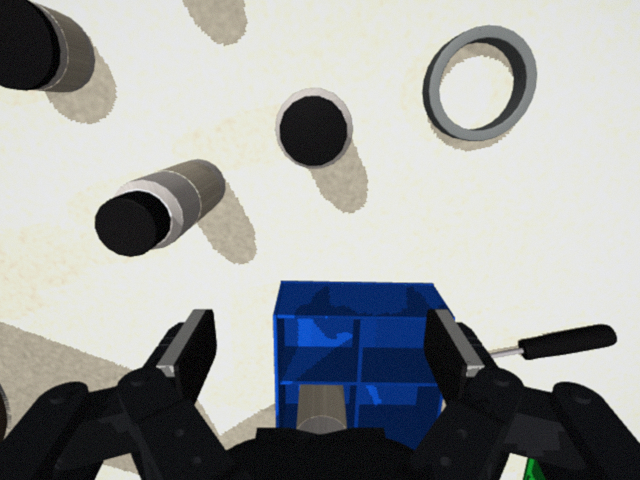

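The wrist view has can A's cap at (313,130), can B's cap at (128,224), the tin top left and the tape at (480,82). I'll grasp A first.

```bash
python3 -m inch '[[0.036,-0.002,0,0,0,0,1],[0.036,-0.002,0,0,0,0,1],[0,0,0.02,0,0,0,1],[0,0,0.035,0,0,0,1],[0,0,0.035,0,0,0,1]]'>/dev/null
python3 -m inch '[[0,0,0.03,0,0,0,1],[0,0,0.015,0,0,0,1],[0,0,0.008,0,0,0,1],[0,0,0,0,0,0,1],[0,0,0,0,0,0,0]]'
python3 -m inch '[[0,0,0,0,0,0,0],[0,0,0,0,0,0,0],[0,0,0,0,0,0,0],[0,0,0,0,0,0,0]]'
python3 -c "
from h import *
st()"
```

```text
time_s: 8.95
tool_pos: [582.3, 219.2, 91.3]
orientation: [2.441, 1.977, 0.001]
ft_force: [0.4, 0.1, -0.8]
opening: 74.9
grasp_force: 0.0
time_s: 9.28
tool_pos: [582.2, 220.3, 92.4]
orientation: [2.439, 1.978, 0.003]
ft_force: [-2.2, -0.6, 5.5]
opening: 50.7
grasp_force: 61.6
t 9.2833 pos [582.2 220.3  92.4] toolx [0.206 0.978 0.001] tooly [ 0.978 -0.206  0.002] zz -1.0 q [ 0.26  0.65  1.7  -0.    0.8   0.46]
```

```bash
python3 -m inch '[[0,0,-0.02,0,0,0,0],[0,0,-0.03,0,0,0,0],[0,0,-0.03,0,0,0,0],[0,0,-0.03,0,0,0,0],[-0.02,0.006,0,0,0,0,0]]'
python3 -m inch '[[-0.036,0.01,0,0,0,0,0],[-0.036,0.01,0,0,0,0,0],[-0.036,0.01,0,0,0,0,0],[-0.036,0.01,0,0,0,0,0],[-0.036,0.01,0,0,0,0,0]]' >/dev/null
python3 -m inch '[[-0.036,0.01,0,0,0,0,0],[-0.036,0.012,0,0,0,0,0],[-0.024,0.0075,0,0,0,0,0],[0,0,0,0,0,0,0],[0,0,0,0,0,0,0]]'
python3 -c "
from h import *
go([605,-87.3,97])"
```

```text
time_s: 9.7
tool_pos: [585.0, 202.1, 207.4]
orientation: [2.435, 1.979, 0.015]
ft_force: [1.1, -0.2, -2.5]
opening: 50.4
grasp_force: 63.4
time_s: 10.53
tool_pos: [604.0, -88.3, 201.1]
orientation: [2.442, 1.976, 0.001]
ft_force: [-0.6, 1.2, -3.3]
opening: 50.4
grasp_force: 63.3
t 10.5333 pos [604.  -88.3 201.1] toolx [ 0.209  0.978 -0.   ] tooly [ 0.978 -0.209  0.001] zz -1.0 q [-0.25  0.5   1.63  0.    1.01 -0.04]
yaw 77.9 turn rad 0.0 shift m [0.0012 0.0007 0.1041] rows 2.5
```

```bash
python3 -m inch '[[0.001,0.001,0.02,0,0,0,0],[0,0,0.025,0,0,0,0],[0,0,0.025,0,0,0,0],[0,0,0.017,0,0,0,0],[0,0,0.008,0,0,0,0]]'
python3 -m inch '[[0,0,0.004,0,0,0,0],[0,0,0.004,0,0,0,0],[0,0,0.002,0,0,0,0],[0,0,0,0,0,0,0],[0,0,0,0,0,0,0]]'
python3 -c "
from h import *
st()"
```

```text
time_s: 10.95
tool_pos: [604.4, -84.7, 103.8]
orientation: [-2.437, -1.979, 0.003]
ft_force: [-1.4, -0.0, -2.7]
opening: 50.8
grasp_force: 63.3
time_s: 11.37
tool_pos: [605.7, -86.2, 96.6]
orientation: [2.439, 1.978, 0.001]
ft_force: [0.5, 0.2, -2.0]
opening: 50.8
grasp_force: 63.6
t 11.3667 pos [605.7 -86.2  96.6] toolx [ 0.206  0.978 -0.   ] tooly [ 0.978 -0.206  0.002] zz -1.0 q [-0.25  0.63  1.72 -0.    0.79 -0.04]
```

```bash
python3 -m inch '[[0,0,0.0015,0,0,0,0],[0,0,0,0,0,0,0],[0,0,0,0,0,0,0.72],[0,0,0,0,0,0,0.72],[0,0,0,0,0,0,0.72]]'
python3 -m inch '[[0,0,0,0,0,0,0.72],[0,0,-0.015,0,0,0,0.72],[0,0,-0.03,0,0,0,0.72],[0,0,-0.035,0,0,0,0.72],[0,0,-0.035,0,0,0,1]]'
python3 -m inch '[[0.01,0,-0.025,0,0,0,1],[0.03,-0.015,0,0,0,0,1]]'
python3 -c "
from h import *
go([456,188,231])
go([456,120,231])"
```

```text
time_s: 11.78
tool_pos: [605.6, -86.3, 94.6]
orientation: [2.439, 1.978, 0.001]
ft_force: [1.5, -0.6, -0.2]
opening: 61.1
grasp_force: 0.0
time_s: 12.2
tool_pos: [604.9, -86.1, 210.0]
orientation: [-2.439, -1.978, 0.002]
ft_force: [-0.0, 0.5, -0.5]
opening: 71.9
grasp_force: 0.0
time_s: 12.37
tool_pos: [601.7, -46.6, 239.3]
orientation: [2.437, 1.97, 0.008]
ft_force: [0.9, 0.3, 0.7]
opening: 85.0
grasp_force: 0.0
t 12.3667 pos [601.7 -46.6 239.3] toolx [ 0.21   0.978 -0.   ] tooly [ 0.978 -0.21   0.009] zz -1.0 q [-0.19  0.45  1.61 -0.    1.07  0.03]
yaw 77.9 turn rad 0.0 shift m [ 0.1988 -0.1917  0.0065] rows 6.6
t 12.3667 pos [601.7 -46.6 239.3] toolx [ 0.21   0.978 -0.   ] tooly [ 0.978 -0.21   0.009] zz -1.0 q [-0.19  0.45  1.61 -0.    1.07  0.03]
yaw 77.9 turn rad 0.0 shift m [ 0.1323 -0.1775  0.0067] rows 5.3
```

```bash
python3 -m inch '[[0.022,-0.0296,0,0,0,0,1],[0.022,-0.0296,0,0,0,0,1],[0.022,-0.0296,0,0,0,0,1],[0.022,-0.0296,0,0,0,0,1],[0.022,-0.0296,0,0,0,0,1]]'>/dev/null
python3 -m inch '[[0.02,-0.029,0.004,0,0,0,1],[0,0,0,0,0,0,1],[0,0,0,0,0,0,1]]'
python3 -c "
from h import *
P=camera_params('wrist');im=read_camera('wrist');cv2.imwrite('pics/w5.png',im)
m=im.max(2)<45;m[310:]=0
for c,a,k in blobs(m,300): print(c,a,cv2.boundingRect(k.astype(np.uint8)),ray('wrist',c,155,P),ray('wrist',c,60,P))
go([456,188,91])"
```

```text
time_s: 13.03
tool_pos: [451.7, 120.8, 230.4]
orientation: [2.437, 1.982, 0.0]
ft_force: [0.6, -0.2, -0.3]
opening: 85.5
grasp_force: 0.0
[148.2   6.3] 785 (113, 0, 68, 17) [391.96314684 270.61613211] [358.70203676 301.07058787]
[566.3  52.1] 972 (552, 10, 53, 72) [604.43921151 204.56218901] [663.62898679 206.27578152]
[298.  142.2] 3556 (265, 108, 67, 69) [452.83088543 188.12319943] [446.05405879 182.6839903 ]
[ 16.2 300.1] 367 (0, 287, 39, 23) [245.76213618 126.68382624] [148.88721201  94.51160859]
t 13.0833 pos [452.7 120.1 230.4] toolx [0.205 0.979 0.   ] tooly [ 0.979 -0.205  0.001] zz -1.0 q [ 0.12  0.27  1.93 -0.    0.94  0.33]
yaw 78.2 turn rad 0.0 shift m [ 0.0671 -0.0108  0.1394] rows 3.7
```

```bash
python3 -m inch '[[0.033,-0.0065,0,0,0,0,1],[0.033,-0.0065,0,0,0,0,1],[0,0,0.02,0,0,0,1],[0,0,0.035,0,0,0,1],[0,0,0.035,0,0,0,1]]'>/dev/null
python3 -m inch '[[0,0,0.03,0,0,0,1],[0,0,0.013,0,0,0,1],[0,0,0.006,0,0,0,1],[0,0,0,0,0,0,1],[0,0,0,0,0,0,0]]'
python3 -m inch '[[0,0,0,0,0,0,0],[0,0,0,0,0,0,0],[0,0,0,0,0,0,0],[0,0,0,0,0,0,0]]'
python3 -m inch '[[0,0,-0.02,0,0,0,0],[0,0,-0.03,0,0,0,0],[0,0,-0.03,0,0,0,0],[0,0,-0.03,0,0,0,0],[0,0,0,0,0,0,0]]'
python3 -c "
from h import *
go([541.1,12.9,201])"
```

```text
time_s: 13.92
tool_pos: [454.3, 186.7, 91.5]
orientation: [2.441, 1.978, 0.001]
ft_force: [0.3, -0.4, -1.1]
opening: 75.5
grasp_force: 0.0
time_s: 14.25
tool_pos: [453.9, 187.2, 92.5]
orientation: [2.439, 1.978, 0.003]
ft_force: [-1.5, 0.5, 7.7]
opening: 50.7
grasp_force: 61.1
time_s: 14.67
tool_pos: [455.2, 187.6, 206.6]
orientation: [2.437, 1.977, 0.013]
ft_force: [1.3, -0.2, -3.1]
opening: 50.7
grasp_force: 64.6
t 14.6667 pos [455.2 187.6 206.6] toolx [0.206 0.979 0.004] tooly [ 0.978 -0.206  0.008] zz -1.0 q [ 0.26  0.33  1.91 -0.    0.89  0.46]
yaw 78.1 turn rad 0.0 shift m [-0.1532  0.12    0.006 ] rows 4.7
```

```bash
python3 -m inch '[[-0.018,0.014,0,0,0,0,0],[-0.03,0.0235,0,0,0,0,0],[-0.03,0.0235,0,0,0,0,0],[-0.03,0.0235,0,0,0,0,0],[-0.03,0.0235,0,0,0,0,0]]'>/dev/null
python3 -m inch '[[-0.015,0.012,0,0,0,0,0],[0,0,0,0,0,0,0],[0,0,0,0,0,0,0]]'
python3 -c "
from h import *
go([541.1,12.9,97])"
```

```text
time_s: 15.33
tool_pos: [539.1, 11.6, 200.6]
orientation: [-2.442, -1.976, 0.001]
ft_force: [0.6, -0.3, -3.5]
opening: 50.7
grasp_force: 64.2
t 15.3333 pos [539.1  11.6 200.6] toolx [ 0.209  0.978 -0.   ] tooly [ 0.978 -0.209 -0.001] zz -1.0 q [-0.1   0.41  1.81 -0.    0.93  0.11]
yaw 78.0 turn rad 0.0 shift m [0.0017 0.0017 0.1036] rows 2.5
```

Then release, rise and head for can C, stopping short to look.

```bash
python3 -m inch '[[0.0015,0.0015,0.02,0,0,0,0],[0,0,0.025,0,0,0,0],[0,0,0.025,0,0,0,0],[0,0,0.017,0,0,0,0],[0,0,0.008,0,0,0,0]]' >/dev/null
python3 -m inch '[[0,0,0.004,0,0,0,0],[0,0,0.004,0,0,0,0],[0,0,0.002,0,0,0,0],[0,0,0,0,0,0,0],[0,0,0,0,0,0,0]]'
```

```text
time_s: 16.17
tool_pos: [541.4, 13.7, 96.9]
orientation: [2.439, 1.978, 0.001]
ft_force: [-0.1, -0.2, -3.2]
opening: 50.7
grasp_force: 64.7
```

```bash
python3 -m inch '[[0,0,0.0015,0,0,0,0],[0,0,0,0,0,0,0],[0,0,0,0,0,0,0.72],[0,0,0,0,0,0,0.72],[0,0,0,0,0,0,0.72]]'
python3 -m inch '[[0,0,0,0,0,0,0.72],[0,0,-0.015,0,0,0,0.72],[0,0,-0.03,0,0,0,0.72],[0,0,-0.035,0,0,0,0.72],[0,0,-0.035,0,0,0,1]]'
python3 -m inch '[[0.01,0,-0.025,0,0,0,1],[0.03,-0.015,0,0,0,0,1],[0,0,0,0,0,0,1]]'
python3 -c "
from h import *
go([487,325,231])"
```

```text
time_s: 16.58
tool_pos: [541.4, 13.6, 95.1]
orientation: [2.44, 1.978, 0.001]
ft_force: [0.1, 0.4, 0.1]
opening: 61.5
grasp_force: 0.0
time_s: 17.0
tool_pos: [540.7, 13.7, 210.7]
orientation: [-2.439, -1.978, 0.002]
ft_force: [-0.5, -0.2, 0.0]
opening: 72.0
grasp_force: 0.0
time_s: 17.25
tool_pos: [534.1, 58.8, 236.2]
orientation: [2.438, 1.979, 0.004]
ft_force: [0.4, 1.1, -0.3]
opening: 85.4
grasp_force: 0.0
t 17.25 pos [534.1  58.8 236.2] toolx [0.205 0.979 0.001] tooly [ 0.979 -0.205  0.002] zz -1.0 q [-0.01  0.36  1.77  0.    1.01  0.19]
yaw 78.1 turn rad 0.0 shift m [ 0.2509 -0.1008  0.0053] rows 6.5
```

```bash
python3 -m inch '[[0.036,-0.0144,0,0,0,0,1],[0.036,-0.0144,0,0,0,0,1],[0.036,-0.0144,0,0,0,0,1],[0.036,-0.0144,0,0,0,0,1],[0.036,-0.0144,0,0,0,0,1]]'>/dev/null
python3 -m inch '[[0.036,-0.0144,0,0,0,0,1],[0.034,-0.0144,0,0,0,0,1],[0,0,0,0,0,0,1],[0,0,0,0,0,0,1]]'
python3 -c "
from h import *
P=camera_params('wrist');im=read_camera('wrist');cv2.imwrite('pics/w6.png',im)
m=im.max(2)<45;m[310:]=0
for c,a,k in blobs(m,300): print(c,a,cv2.boundingRect(k.astype(np.uint8)),ray('wrist',c,155,P),ray('wrist',c,60,P))
st()"
```

```text
time_s: 18.0
tool_pos: [486.9, 322.7, 233.8]
orientation: [-2.437, -1.983, 0.002]
ft_force: [-0.8, -0.2, -0.3]
opening: 85.5
grasp_force: 0.0
[508.7  25.9] 897 (484, 5, 53, 41) [611.27067397 425.73717686] [657.35300146 435.63783515]
[315.3 118.7] 3701 (282, 84, 68, 71) [500.32302739 400.57334182] [498.86584175 399.69164912]
[183.8 226.6] 4478 (145, 190, 79, 74) [405.3440867  353.90335835] [363.18975482 333.02423118]
[603.4 236. ] 554 (591, 212, 23, 51) [665.54748099 293.66677559] [734.88666034 246.9771161 ]
[524.2 249.1] 313 (518, 223, 16, 52) [615.86148748 294.83846718] [663.91091429 248.65086114]
t 18.05 pos [487.3 321.5 234. ] toolx [ 0.205  0.979 -0.001] tooly [ 0.979 -0.205 -0.001] zz -1.0 q [ 0.47  0.43  1.66 -0.    1.05  0.68]
```

```bash
python3 -m inch '[[0.04,-0.0015,0,0,0,0,1],[0.04,-0.0015,0,0,0,0,1],[0,0,0.02,0,0,0,1],[0,0,0.035,0,0,0,1],[0,0,0.035,0,0,0,1]]'>/dev/null
python3 -m inch '[[0,0,0.03,0,0,0,1],[0,0,0.015,0,0,0,1],[0,0,0.007,0,0,0,1],[0,0,0,0,0,0,1],[0,0,0,0,0,0,0]]'
python3 -m inch '[[0,0,0,0,0,0,0],[0,0,0,0,0,0,0],[0,0,0,0,0,0,0],[0,0,0,0,0,0,0]]'
python3 -m inch '[[0,0,-0.02,0,0,0,0],[0,0,-0.03,0,0,0,0],[0,0,-0.03,0,0,0,0],[0,0,-0.03,0,0,0,0],[0,0,0,0,0,0,0]]'
python3 -c "
from h import *
go([623.1,-5.3,201])"
```

```text
time_s: 18.88
tool_pos: [502.1, 399.6, 93.3]
orientation: [2.441, 1.977, 0.001]
ft_force: [0.0, 0.2, -0.1]
opening: 75.5
grasp_force: 0.0
time_s: 19.22
tool_pos: [501.8, 400.6, 94.5]
orientation: [2.44, 1.979, 0.004]
ft_force: [-0.7, -1.0, 6.1]
opening: 50.7
grasp_force: 61.6
time_s: 19.63
tool_pos: [502.8, 401.4, 209.5]
orientation: [2.439, 1.978, 0.015]
ft_force: [0.8, 1.3, -1.0]
opening: 50.5
grasp_force: 63.1
t 19.6333 pos [502.8 401.4 209.5] toolx [0.206 0.978 0.007] tooly [ 0.978 -0.206  0.007] zz -1.0 q [ 0.57  0.53  1.54 -0.    1.05  0.78]
yaw 78.1 turn rad 0.0 shift m [-0.3732  0.2015  0.0074] rows 10.2
```

```bash
python3 -m inch '[[-0.02,0.011,0,0,0,0,0],[-0.035,0.019,0,0,0,0,0],[-0.035,0.019,0,0,0,0,0],[-0.035,0.019,0,0,0,0,0],[-0.035,0.019,0,0,0,0,0]]'>/dev/null
python3 -m inch '[[-0.035,0.019,0,0,0,0,0],[-0.035,0.019,0,0,0,0,0],[-0.035,0.019,0,0,0,0,0],[-0.035,0.019,0,0,0,0,0],[-0.035,0.019,0,0,0,0,0]]'>/dev/null
python3 -m inch '[[-0.024,0.012,0,0,0,0,0],[-0.013,0.006,0,0,0,0,0],[0,0,0,0,0,0,0],[0,0,0,0,0,0,0]]'
python3 -c "
from h import *
go([623.1,-5.3,99])"
```

```text
time_s: 20.8
tool_pos: [619.8, -5.0, 202.5]
orientation: [-2.441, -1.977, 0.0]
ft_force: [0.3, 1.2, -2.1]
opening: 50.5
grasp_force: 63.0
t 20.8 pos [619.8  -5.  202.5] toolx [0.208 0.978 0.   ] tooly [ 0.978 -0.208 -0.   ] zz -1.0 q [-0.11  0.51  1.6   0.    1.02  0.09]
yaw 78.0 turn rad 0.0 shift m [0.0004 0.0033 0.1035] rows 2.5
```

```bash
python3 -m inch '[[0,0.003,0.02,0,0,0,0],[0,0,0.025,0,0,0,0],[0,0,0.025,0,0,0,0],[0,0,0.017,0,0,0,0],[0,0,0.008,0,0,0,0]]' >/dev/null
python3 -m inch '[[0,0,0.004,0,0,0,0],[0,0,0.004,0,0,0,0],[0,0,0.002,0,0,0,0],[0,0,0,0,0,0,0],[0,0,0,0,0,0,0]]'
```

```text
time_s: 21.63
tool_pos: [623.5, -5.5, 98.6]
orientation: [2.439, 1.978, 0.002]
ft_force: [-0.2, -0.3, -1.8]
opening: 50.4
grasp_force: 63.3
```

```bash
python3 -m inch '[[0,0,0.0015,0,0,0,0],[0,0,0,0,0,0,0],[0,0,0,0,0,0,0.72],[0,0,0,0,0,0,0.72],[0,0,0,0,0,0,0.72]]'
python3 -m inch '[[0,0,0,0,0,0,0.72],[0,0,-0.015,0,0,0,0.72],[0,0,-0.03,0,0,0,0.72],[0,0,-0.035,0,0,0,0.72],[0,0,-0.035,0,0,0,0.72]]'
python3 -m inch '[[0,0,-0.03,0,0,0,0.72],[-0.036,0,0,0,0,0,0.72],[-0.036,0,0,0,0,0,0.72],[0,0,0,0,0,0,0.72],[0,0,0,0,0,0,0.72]]'
python3 -c "
from h import *
w=read_camera('wrist');t=read_camera('top');s=read_camera('side')
t=cv2.resize(t[130:310,140:500],(800,400))
cv2.imwrite('pics/end.png',np.vstack([np.hstack([cv2.resize(w,(400,300)),cv2.resize(s,(400,300))]),cv2.resize(t,(800,300))]))"
```

```text
time_s: 22.05
tool_pos: [623.3, -5.7, 96.5]
orientation: [2.44, 1.978, 0.001]
ft_force: [0.4, -0.7, -1.3]
opening: 61.5
grasp_force: 0.0
time_s: 22.47
tool_pos: [622.7, -5.7, 212.0]
orientation: [-2.439, -1.978, 0.002]
ft_force: [0.1, -0.1, -0.4]
opening: 61.6
grasp_force: 0.0
time_s: 22.88
tool_pos: [607.9, -77.6, 241.2]
orientation: [2.443, 1.976, 0.0]
ft_force: [-0.9, 0.8, 0.7]
opening: 61.3
grasp_force: 0.0
```

View pics/end.png

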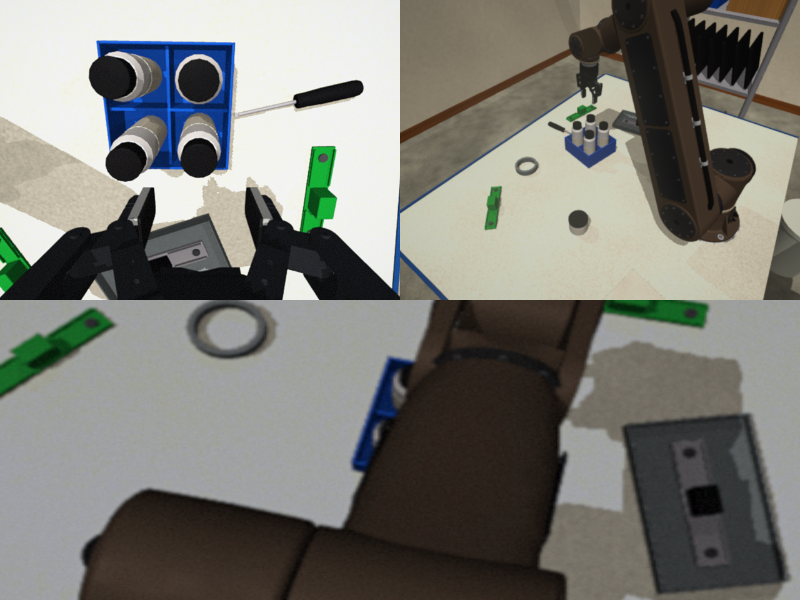

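The last picture shows four cans upright, one per cell, the rail flat in the tray, the tin, tape and screwdriver in place, and the gripper clear.

```bash
python3 -c "
from plant import ticket
print(ticket.hand_in())"
```

```text
the job is handed in; nothing more can be done
None
```

I handed the job in at about 23 s of robot time: the rail lies flat in the tray and the three cans stand upright, one per cell beside the packed can; the final picture showed nothing else moved, but the hand-in returned no verdict.

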